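Free a clamped sample tube and hold its coded base to the reader

TASK

On the bench a tall capped sample tube is locked in a metal block by a cam lever that lies across its cap: swing the lever fully aside by its knob, then draw that tube up out of its well. Tip the tube over in the air and present it to the tilted code reader: flat base squarely facing the middle of the dark window and about 5 cm away from it, cap end up, and the reader never touched by the tube. Finish while still holding it there, steady, without putting it down or letting go, and leave the other tubes and the loose things on the bench undisturbed.

Things in the scene. Friction and masses are not known exactly. Their poses are not given: they have to be found in the camera images.
- tube: The tube to present: round, sealed, rigid, 125 mm long, about 70 g (may vary by a third); clear body 28 mm in diameter, white cap 32 mm in diameter over the top 26 mm, paper label just below the cap. Origin at the centre of its flat base (which bears a dark square code); its z axis runs from the base up to the cap. It stands upright in its well with 3 mm of play in all, its base 12 mm and its cap's top 137 mm above the bench.
- block: Aluminium block on a grey foot, fixed to the bench, top 75 mm above the bench, 90 mm (x) by 230 mm (y, from -125 to +105 mm). Origin on the bench on the axis of the lever's well; z up. The well is 63 mm deep. A second well with a shorter tube lies at y = -85 mm; the lever's pivot post at y = +75 mm. Beside the tall tube there is free room on its -x and +x sides for fingers.
- cam_lever (a joint): Angle of the cam lever about its upright pivot, rad: 0 (locked; starts between 0 and 0.15) means its arm lies along the block's -y, over the tube's cap and 2 mm above it; grows anticlockwise seen from above up to the stop at 1.6 (fully aside: arm along the block's +x, knob towards -x). It turns stiffly and stays where it is left; about 1 to 2 N at the knob moves it.
- lever_pivot (a point): Point on the lever's pivot axis, at the top face of the lever, 147 mm above the bench. The steel lever is a flat bar 8 mm thick, its underside 139 mm above the bench; the arm reaches 85 mm from the pivot.
- lever_knob (a point): Point on the axis of the lever's knob, 172 mm above the bench: a black upright pin 14 mm in diameter, standing from 147 mm to 187 mm above the bench on the lever's end opposite the arm, 60 mm from the pivot axis. Can be pinched or pushed.
- reader_head: Tilted head of the code reader, a beige box 90 x 90 x 38 mm on a grey stand fixed to the bench, with a dark square window 66 x 66 mm. Origin at the centre of the window's face, 100 mm above the bench; its z axis points straight out of the window, 45 degrees upwards and roughly towards the robot; its y axis is level. Head behind the window (negative z).
- reader: Grey foot and stand of the reader, fixed; origin on the bench straight below the window's centre. Foot 120 x 110 mm, 16 mm high; the head's highest edge is about 135 mm above the bench.
- spare_tube: The second, shorter capped tube (100 mm) standing in the same metal block, with no lever over it; leave it
- rack_tube_a: A short capped tube (100 mm) in the white plastic rack; leave it
- rack_tube_b: Another short capped tube (100 mm) in the white rack; leave it
- reagent: Amber bottle, 60 mm across, 130 mm high; origin under its centre; leave it
- beaker: Small open beaker, 70 mm across, 80 mm high; origin under its centre; leave it
- spatula: Lab spatula lying on the bench, about 160 mm long; leave it
Not all that is in view belongs to the job. What is shaped like the tube but purple or yellow is not meant.

How it is judged:
By the outcome, as a careful person would: the job done as asked, in the order asked, and still so for the second after the job is handed in, while the arm keeps its last pose, push and grip.
It also fails if it takes over 48 s, if anything falls off the work surface, if the arm or the gripper's body presses on something with over 40 N, if the wrist force passes 120 N, or if a joint passes its speed limit or range.

ROBOT

A 6-joint arm with a two-finger parallel gripper is mounted at the origin on the work surface. World frame = base frame: x ahead of the robot, y to its left, z up, the work surface at z = 0. Lengths are in m, angles in rad, forces in N, time in s.
With the tool pointing down it reaches from about 0.225 to 0.875 m from the base axis. Payload 3.4 kg.
Tool frame: the origin (TCP) lies midway between the tips of the shut fingers; the grasp point (between the pads) lies 19 mm behind it (manip.grasp_offset is the distance from the TCP to the grasp point, in m); x points along the fingers, y is the direction in which the jaws open and shut, and the axes are right-handed (so a half turn about x gives the same grasp; the last joint's range is limited). The gripper opens to 85 mm and grips with 20 to 120 N. Pads are 22 mm wide; open, the fingers measure 114 mm over their backs; the gripper's body (76 mm by 85 mm) begins 54 mm behind the grasp point. The pads swing forward as they close: fully open they stand 13 mm farther back than shut.
Start: joints at [-1.265, 0.276, 1.505, -0, 1.361, -0.121], TCP at [0.238, -0.523, 0.231] pointing down, gripper open.
Joint ranges: [-2.89, 2.89], [-0.75, 2.08], [0.22, 2.7], [-1.18, 4.32], [0.11, 2.71], [-2.7, 2.7]. Speed limits (rad/s): [2.57, 2.57, 3.14, 3.14, 3.14, 3.14].

INTERFACE

Orientations are given as a unit quaternion [w, x, y, z].
In Python, from rig import manip gives the robot as it stands.
- The arm moves only by the shell command python3 -m creep 'ROWS' [OPENING] [FORCE]. ROWS is a JSON object of lists of equal length, an entry for each row: "delta_pos": the shift along the tool's x, y, z in cm, a list of three; "dr": the turn, a rotation vector about the tool's x, y, z in rad, a list of three. In form: {"delta_pos": [[dx, dy, dz], ...], "dr": [[rx, ry, rz], ...]}. A call has 1 to 10 rows; each row is the pose to reach, as a shift and turn from the pose commanded when the call began, along the tool's axes at that moment; what a row does not reach only later rows make up. A row lasts 1/10 s, in which the tool goes at most 50 mm and 8.59 degrees, less where a joint would pass 70% of its speed; a pose out of reach is approached as far as the arm can. A call with a gripper value outside its range is refused whole. OPENING is the opening, from -1 (shut) to 1 (fully open), set as the call begins (- or left out, the last holds). The fingers move at their own pace and stop on an object; FORCE is the grip in N (left out, the last holds). Time passes only in rows, so rows that repeat a pose let the fingers close. It gives the time, the measured TCP pose, the force and the opening at its end, in the units of the state.
- manip.get_state(): the state, without advancing time (a new reading comes with each control period).
- manip.get_image(name): name is "scene" or "top" or "wrist"; returns a dict with "pixels" (384x512x3 uint8, blue, green, red), "depth" (384x512 float32, m along the optical axis (not along the pixel's ray), 0 where there is no reading), "intrinsics" (3x3 intrinsics, pixels), "rvec" (rotation vector, rad) and "tvec" (3), from world to camera coordinates, as OpenCV has them. Camera axes: x right, y down, z forward; pixel columns grow to the right and rows downward; lengths in m; the calibration is good to about 2 mm. A picture is of the moment at which its call begins.
- manip.sign_off(): hands the job in, once; it reports no verdict.
The state is a dict: "clock": time; "qpos": joint angles; "qd": joint speeds; "effort": joint torques, N m; "position": TCP position; "ee_rot": TCP orientation; "contact_force": force on the tool from outside, world axes, zero at the start; "moment": the same for the moment, N m; "width": finger opening in m.
Only numpy, scipy, OpenCV 4.12 (cv2) and the standard library are available. Lean on these libraries where they do the work, as an engineer would, in place of code of your own. Each camera call takes 0.05 s, during which the arm holds its last target. There are 200 camera calls.

## Working session

There is one attempt and no reset: what is moved stays moved. The work goes in short steps, Python scripts to look and compute and a shell command to move; the robot and the scene stay as the last step left them, time stands still between calls to the robot, and variables do not carry over. Pictures are saved under pics/ and viewed, about 8 in all and at most 12, crops included, and the job is handed in when it is done.

```bash
ls; mkdir -p pics
cat > h.py <<'E'
import numpy as np, cv2
from rig import manip
from scipy.spatial.transform import Rotation as R
def grab(n):
    im=manip.get_image(n); np.savez(f'pics/{n}.npz',**im); return im
def load(n): return dict(np.load(f'pics/{n}.npz'))
def cam(im):
    Rm=cv2.Rodrigues(np.array(im['rvec'],float))[0]; t=np.array(im['tvec'],float).ravel(); return Rm,t,np.array(im['intrinsics'])
def ray(im,u,v):
    Rm,t,K=cam(im); d=Rm.T@np.linalg.solve(K,[u,v,1.]); return -Rm.T@t,d
def plane(im,u,v,z):
    c,d=ray(im,u,v); return c+d*(z-c[2])/d[2]
def cloud(im):
    Rm,t,K=cam(im); h,w=im['depth'].shape; u,v=np.meshgrid(np.arange(w),np.arange(h)); D=im['depth']
    p=np.stack([(u-K[0,2])/K[0,0]*D,(v-K[1,2])/K[1,1]*D,D],-1); return (p-t)@Rm
def proj(im,p):
    Rm,t,K=cam(im); q=K@(Rm@np.array(p)+t); return q[:2]/q[2]
def tri(a,pa,b,pb):
    c1,d1=ray(a,*pa); c2,d2=ray(b,*pb); d1/=np.linalg.norm(d1); d2/=np.linalg.norm(d2)
    s=np.linalg.lstsq(np.stack([d1,-d2],1),c2-c1,rcond=None)[0]
    p,q=c1+s[0]*d1,c2+s[1]*d2; return (p+q)/2,np.linalg.norm(p-q)
def pose():
    s=manip.get_state(); q=s['ee_rot']; return np.array(s['position']),R.from_quat([q[1],q[2],q[3],q[0]])
def rows(p,Rt):
    "shift cm, rotvec in tool axes to pose"
    p0,R0=pose(); return R0.inv().apply(np.array(p)-p0)*100,(R0.inv()*Rt).as_rotvec()
E
python3 - <<'E'
from h import *
for n in('scene','top'):
    im=grab(n); print(n,im['rvec'],im['tvec'],im['intrinsics'].tolist() if hasattr(im['intrinsics'],'tolist') else im['intrinsics'],(im['depth']>0).mean())
    c,_=ray(im,0,0);print(c)
    cv2.imwrite(f'pics/{n}1.png',cv2.resize(im['pixels'],(800,600)))
print(manip.get_state())
E
```

```text
pics
scene [ 1.58894238  1.67705558 -0.87851383] [-0.02911419 -0.22523143  1.41825158] [[350.00206754135775, 0.0, 259.65072522849295], [0.0, 350.00206754135775, 192.16548082001586], [0.0, 0.0, 1.0]] 0.9958699544270834
[1.29981857 0.08151016 0.60567497]
top [ 2.13935071 -2.20061051  0.06333096] [0.09114764 0.58798935 1.16740654] [[427.50219984420056, 0.0, 255.8861525273949], [0.0, 427.50219984420056, 198.92789116150772], [0.0, 0.0, 1.0]] 0.99591064453125
[0.49479068 0.05012149 1.21224891]
{'clock': 0.1, 'qpos': array([-1.26498527e+00,  2.76571375e-01,  1.50600072e+00, -3.06081553e-05,
        1.36067673e+00, -1.21006348e-01]), 'qd': array([ 0.00146129, -0.00178194, -0.00365909, -0.00053814, -0.00114148,
        0.00114371]), 'effort': array([ 1.71736105e-03, -4.17698979e+01, -2.46404850e+01, -1.74995366e-04,
        5.85549715e-03,  4.20539934e-06]), 'position': array([ 0.23787942, -0.5229853 ,  0.23050592]), 'ee_rot': array([-0.14918   , -0.69100054, -0.15034414,  0.69112967]), 'contact_force': array([ 0.06050334,  0.81032932, -1.23184042]), 'moment': array([ 0.0645379 , -0.00222168, -0.02900431]), 'width': 0.08533255917410697}
```

View pics/scene1.png

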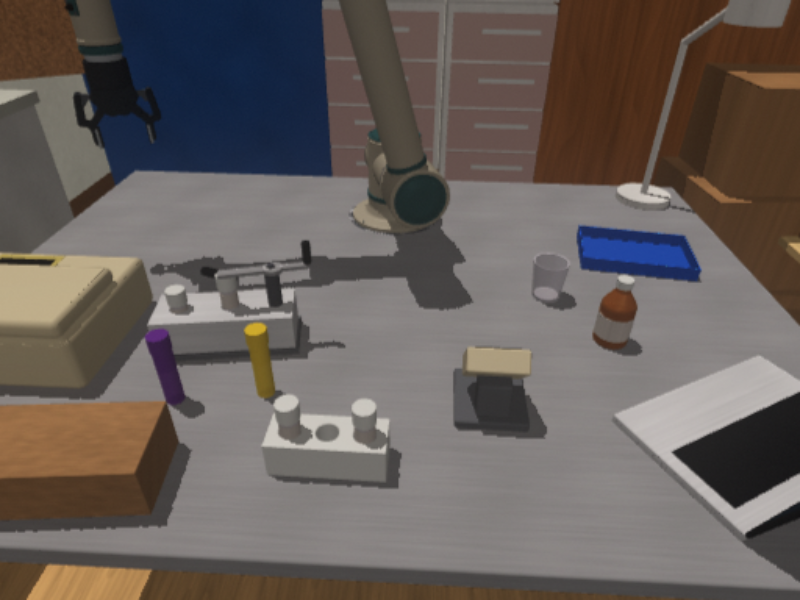

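View pics/top1.png

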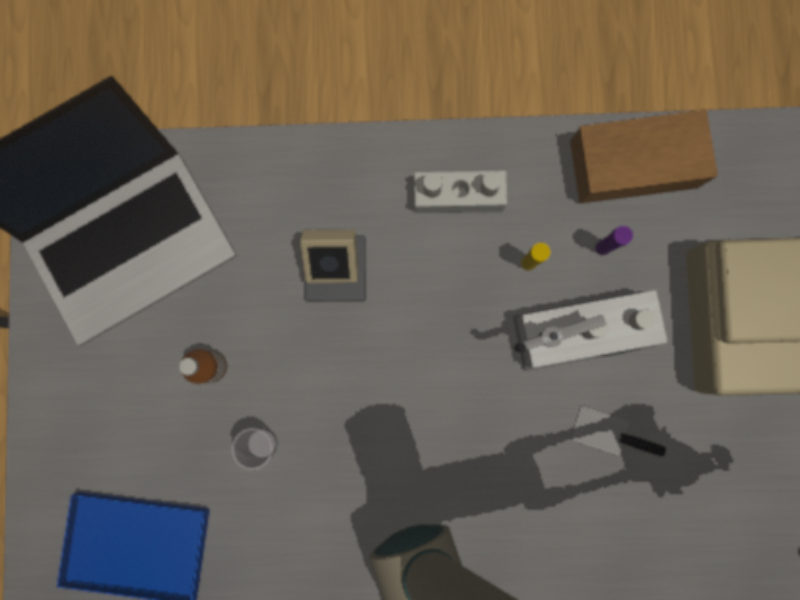

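Scene view (800x600 pixels): the metal block is at (225,320), with the tall tube under the lever at (228,290), the pivot at (271,270), the knob at (306,250) and the spare tube at (177,297). The reader is at (490,385).
In the top view the lever runs from the knob (520,348) through the pivot (552,337) to the arm tip (605,322), and the reader window is at (328,262).

These could be mistaken for the target, in top-view pixels:
- Tall tube under the lever arm, about (590,330)
- Spare tube (640,318)
- Rack tubes (432,185) and (490,185)
- Yellow (540,252)
- Purple (622,236)

I choose the one under the lever, and will check it in a close crop.

Run:
```python
from h import *
T=load('top');S=load('scene')
a=cv2.resize(T['pixels'][175:245,295:435],(800,400),interpolation=cv2.INTER_CUBIC)
b=cv2.resize(S['pixels'][145:235,85:205],(400,300)[0:2],interpolation=cv2.INTER_CUBIC)[:200]
b=cv2.resize(S['pixels'][150:230,90:210],(300,200),interpolation=cv2.INTER_CUBIC)
c=cv2.resize(T['pixels'][140:200,185:245],(200,200),interpolation=cv2.INTER_CUBIC)
d=cv2.resize(S['pixels'][215:275,285:345],(200,200),interpolation=cv2.INTER_CUBIC)
cv2.imwrite('pics/crop1.png',np.vstack([a,np.hstack([b,c,d,np.zeros((200,100,3),np.uint8)])]))
P=cloud(T);Q=cloud(S)
def st(n,p): print(n,len(p),p.mean(0).round(4),np.median(p,0).round(4)) if len(p) else print(n,0)
for n,C in(('top',P),('scene',Q)):
    box=(C[...,0]>.25)&(C[...,0]<.75)&(C[...,1]<-.05)&(C[...,1]>-.45)
    p=C[box&(abs(C[...,2]-.075)<.004)]
    near=p[(p[:,0]<.55)]
    st(n+' blocktop',near)
    if len(near)>50:
        r=cv2.minAreaRect(near[:,:2].astype(np.float32)*1000);print(r)
    p=C[box&(C[...,2]>.140)&(C[...,2]<.152)];st(n+' lever',p)
    if len(p)>8: print(cv2.minAreaRect(p[:,:2].astype(np.float32)*1000))
    p=C[box&(C[...,2]>.16)&(C[...,2]<.195)];st(n+' knob',p); print(p.round(3)[:12].tolist())
    # reader: window plane
    rb=(C[...,0]>.45)&(C[...,0]<.75)&(C[...,1]>.05)&(C[...,1]<.3)&(C[...,2]>.06)&(C[...,2]<.14)
    p=C[rb];st(n+' reader',p)
    if n=='top':
        px=np.argwhere(rb);print(px.min(0),px.max(0))
        A=p-p.mean(0);u,s,v=np.linalg.svd(A,full_matrices=False);print('normal',v[2],s)
```

```text
top blocktop 1123 [ 0.5202 -0.2623  0.0757] [ 0.5209 -0.2606  0.0758]
((492.1697692871094, -291.2038269042969), (307.2531433105469, 115.34648895263672), 89.97962951660156)
top lever 414 [ 0.5401 -0.1884  0.1473] [ 0.5412 -0.1852  0.1475]
((536.49365234375, -179.43331909179688), (32.546287536621094, 146.9061737060547), 11.530564308166504)
top knob 34 [ 0.518  -0.1101  0.1844] [ 0.5182 -0.1091  0.1872]
[[0.524, -0.109, 0.171], [0.524, -0.109, 0.19], [0.524, -0.111, 0.191], [0.524, -0.114, 0.186], [0.522, -0.106, 0.177], [0.522, -0.107, 0.187], [0.521, -0.109, 0.19], [0.521, -0.112, 0.186], [0.521, -0.113, 0.189], [0.521, -0.116, 0.188], [0.52, -0.106, 0.162], [0.519, -0.105, 0.182]]
top reader 1194 [0.6811 0.1896 0.1049] [0.6806 0.1893 0.109 ]
[146 192] [180 228]
normal [-0.59540708 -0.03076361  0.80283498] [0.99233977 0.91204135 0.26578735]
scene blocktop 603 [ 0.5239 -0.2569  0.0744] [ 0.5271 -0.2307  0.0743]
((494.9065246582031, -292.38995361328125), (305.6451721191406, 111.49261474609375), 89.34203338623047)
scene lever 324 [ 0.5427 -0.1833  0.1454] [ 0.5444 -0.1812  0.1458]
((537.11865234375, -180.5137176513672), (33.783878326416016, 148.18545532226562), 12.08351993560791)
scene knob 58 [ 0.5222 -0.113   0.1748] [ 0.5227 -0.1127  0.1746]
[[0.514, -0.117, 0.186], [0.516, -0.114, 0.187], [0.515, -0.111, 0.187], [0.519, -0.119, 0.186], [0.52, -0.116, 0.186], [0.521, -0.113, 0.187], [0.522, -0.11, 0.187], [0.519, -0.108, 0.186], [0.526, -0.117, 0.186], [0.523, -0.115, 0.185], [0.523, -0.113, 0.185], [0.522, -0.11, 0.185]]
scene reader 1059 [0.713  0.1868 0.1021] [0.7145 0.187  0.1102]
```

View pics/crop1.png

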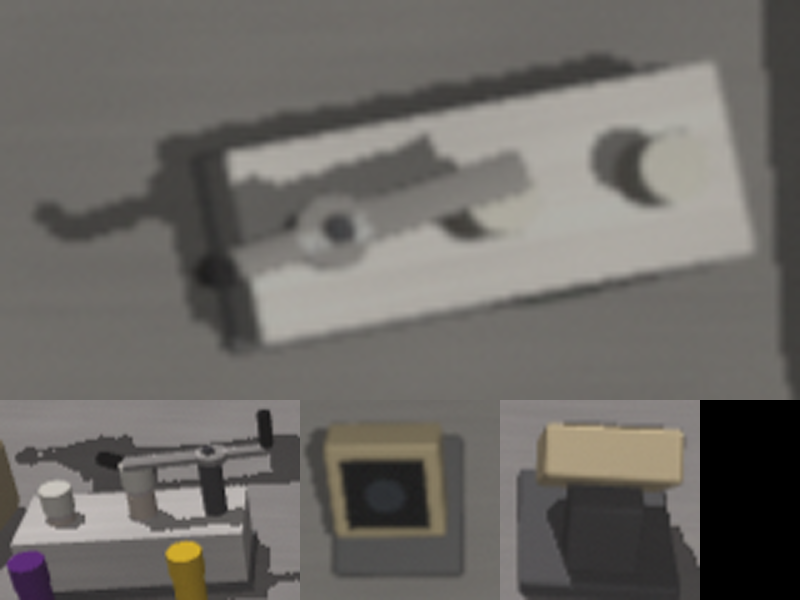

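The crop confirms the choice. The target's white cap is under the lever arm at crop pixel (490,210), and the spare tube stands uncovered at (675,165). The knob is at (215,270) and the hub at (335,228). Next I'll work out the exact frames.

```bash
cat > m.py <<'E'
from h import *
T=load('top');S=load('scene')
f=lambda x,y:(295+x/5.714-.4,175+y/5.714-.4)
co=np.array([plane(T,*f(*c),.075) for c in[(225,152),(715,62),(755,250),(262,345)]])[:,:2]
print('sides',[np.linalg.norm(co[i]-co[(i+1)%4]).round(4) for i in range(4)],'c',co.mean(0).round(4))
by=(co[0]-co[1])+(co[3]-co[2]);by/=np.linalg.norm(by);bx=np.array([by[1],-by[0]])
org=co.mean(0)+.010*by
print('org',org.round(4),'by',by.round(4),'yaw',np.arctan2(-by[0],by[1]).round(4))
print('pred pivot',(org+.075*by).round(4),'spare',(org-.085*by).round(4))
hub=plane(T,*f(335,229),.149);print('hub top',hub.round(4))
sp=plane(T,*f(675,165),.112);print('sparecap top',sp.round(4))
# scene block corners near
k,e=tri(T,f(212,271),S,(90+265/2.5-.3,150+12/2.5-.3));print('knob tri',k.round(4),e.round(4))
hb,e=tri(T,f(335,229),S,(90+208/2.5-.3,150+51/2.5-.3));print('hub tri',hb.round(4),e.round(4))
cs,e=tri(T,f(675,165),S,(90+57/2.5-.3,150+88/2.5-.3));print('spare cap tri',cs.round(4),e.round(4))
tip=plane(T,*f(518,172),.147);print('arm tip',tip.round(4),np.linalg.norm(tip-hub).round(4))
d=(hub-k)[:2]; th=np.arctan2(d@bx,-(d@by)); d2=(tip-hub)[:2]
print('lever angle',th, np.arctan2(d2@bx,-(d2@by)),'knob dist',np.linalg.norm(d))
# window
g=T['pixels'].max(2).astype(int); m=np.zeros(g.shape,np.uint8); m[140:200,185:245]=(g[140:200,185:245]<60)
P=cloud(T); m&=((P[...,2]>.06)&(P[...,2]<.14)).astype(np.uint8)
n,l,s,_=cv2.connectedComponentsWithStats(m); i=1+np.argmax(s[1:,4]); 
hull=cv2.convexHull(np.argwhere(l==i)[:,::-1].astype(np.int32)); mm=np.zeros_like(m); cv2.fillConvexPoly(mm,hull,1)
r=cv2.minAreaRect(hull);mo=cv2.moments(mm,True);c=(mo['m10']/mo['m00'],mo['m01']/mo['m00']);print('win',s[i],r,c)
print('win centre z=.1',plane(T,*c,.1).round(4),'depth med',np.median(P[mm>0],0).round(4))
me=cv2.erode(mm,np.ones((5,5),np.uint8));p=P[me>0];A=np.c_[p[:,:2],np.ones(len(p))];q=np.linalg.lstsq(A,p[:,2],rcond=None)[0];nn=np.r_[-q[:2],1];nn/=np.linalg.norm(nn);print('normal',nn.round(3),'res',np.std(A@q-p[:,2]).round(4),'yaw',np.arctan2(nn[1],nn[0]))
cc=[plane(T,185+x/3.333-.4,140+y/3.333-.4,z)for x,y,z in[(42,60,.1233),(130,58,.1233),(143,127,.0767),(52,131,.0767)]];print(np.array(cc).round(4), [np.linalg.norm(cc[i]-cc[(i+1)%4]).round(4) for i in range(4)],np.mean(cc,0))
E
python3 m.py
python3 - <<'E'
from h import *
W=grab('wrist'); p,Rt=pose(); print(p,Rt.as_matrix().round(3)); c,_=ray(W,0,0); print('wrist cam',Rt.inv().apply(c-p), (Rt.inv().as_matrix()@cam(W)[0].T).round(3), W['intrinsics'])
E
```

```text
sides [np.float64(0.231), np.float64(0.0887), np.float64(0.2313), np.float64(0.0908)] c [ 0.5474 -0.2546]
org [ 0.5459 -0.2447] by [-0.1574  0.9875] yaw 0.1581
pred pivot [ 0.5341 -0.1707] spare [ 0.5592 -0.3287]
hub top [ 0.5342 -0.1679  0.149 ]
sparecap top [ 0.5599 -0.3283  0.112 ]
knob tri [ 0.517  -0.1101  0.1861] 0.0035
hub tri [ 0.5345 -0.1694  0.1481] 0.0026
spare cap tri [ 0.5596 -0.327   0.1125] 0.0021
arm tip [ 0.5568 -0.2485  0.147 ] 0.0837
lever angle 0.13106590287118697 0.11507683059309567 knob dist 0.06027968617920991
win [197 159  26  19 453] ((209.5, 168.0), (18.0, 25.0), 90.0) (209.9360341151386, 167.88699360341153)
win centre z=.1 [0.6697 0.1917 0.1   ] depth med [0.6696 0.1915 0.1009]
normal [0.887 0.37  0.276] res 0.0551 yaw 0.3947085343562149
[[0.6939 0.2212 0.1233]
 [0.6933 0.1528 0.1233]
 [0.6454 0.1479 0.0767]
 [0.6444 0.2214 0.0767]] [np.float64(0.0684), np.float64(0.067), np.float64(0.0734), np.float64(0.068)] [0.66923431 0.18582419 0.1       ]
[ 0.23790839 -0.5230358   0.23063317] [[-0.     0.414 -0.91 ]
 [ 0.001 -0.91  -0.414]
 [-1.    -0.001 -0.   ]]
wrist cam [-0.14042021  0.00057524 -0.0728304 ] [[-0.    -0.287  0.958]
 [ 1.     0.001  0.001]
 [-0.001  0.958  0.287]] [[283.05758095   0.         256.53889087]
 [  0.         283.05758095 188.21012986]
 [  0.           0.           1.        ]]
```

The measurements agree with the stated sizes. The block measures 231 x 90 mm, the knob is 60.3 mm from the pivot and tops out at 186 mm, and the lever angle is about 0.12. I'll now compute the first moves.

```bash
cat >> h.py <<'E'
BY=np.array([-.1574,.9875,0]);BX=np.array([.9875,.1574,0]);Z=np.array([0,0,1.])
RD=R.from_matrix(np.c_[-Z,BX,np.cross(-Z,BX)])
ORG=np.array([.546,-.2447,0]);PIV=np.array([.5342,-.1695,0])
E
python3 - <<'E'
from h import *
print(rows([.518,-.1105,.25],RD))
# offsets along arc in RD tool axes (cm): x down, y BX, z=cross
k0=PIV+.06*(np.sin(0)*0)
def kn(t): return PIV+.06*(np.cos(t)*BY-np.sin(t)*BX)
for t in(.12,.13): print(kn(t))
for t in np.linspace(.12,1.62,11): print(t.round(3),(RD.inv().apply(kn(t)-kn(.12))*100).round(2))
E
```

```text
(array([ -1.89242091, -25.95934587, -42.57526088]), array([-1.30202070e+00, -1.07251474e-03,  1.09568644e-03]))
[ 0.51773097 -0.11180665  0.        ]
[ 0.51715487 -0.11197422  0.        ]
0.12 [0. 0. 0.]
0.27 [ 0.   -0.88  0.17]
0.42 [ 0.   -1.73  0.48]
0.57 [ 0.   -2.52  0.91]
0.72 [ 0.   -3.24  1.45]
0.87 [ 0.   -3.87  2.09]
1.02 [ 0.   -4.39  2.82]
1.17 [ 0.   -4.81  3.62]
1.32 [ 0.   -5.09  4.47]
1.47 [ 0.   -5.25  5.35]
1.62 [ 0.   -5.27  6.25]
```

```bash
python3 -m creep '{"delta_pos": [[-1.9,-2.6,-4.3],[-1.9,-5.2,-8.5],[-1.9,-7.8,-12.8],[-1.9,-10.4,-17],[-1.9,-13,-21.3],[-1.9,-15.6,-25.5],[-1.9,-18.2,-29.8],[-1.9,-20.8,-34],[-1.9,-23.4,-38.3],[-1.9,-26,-42.6]], "dr": [[-0.13,0,0],[-0.26,0,0],[-0.39,0,0],[-0.52,0,0],[-0.65,0,0],[-0.78,0,0],[-0.91,0,0],[-1.04,0,0],[-1.17,0,0],[-1.3,0,0]]}' 1 30
python3 - <<'E'
from h import *
print(rows([.518,-.111,.25],RD))
W=grab('wrist'); cv2.imwrite('pics/w1.png',W['pixels'])
print([proj(W,p) for p in ([.518,-.111,.187],[.5342,-.1695,.147])])
E
```

```text
clock: 1.15
position: [0.5175, -0.1104, 0.2502]
ee_rot: [0.539, 0.458, 0.539, -0.458]
contact_force: [1.5, -1.1, -0.4]
width: 0.0856
(array([0.02210575, 0.03515103, 0.06874517]), array([3.45542654e-03, 2.61908046e-04, 6.85580286e-05]))
[array([256.97277882, 203.12341696]), array([263.67791006, 248.27383028])]
```

View pics/w1.png

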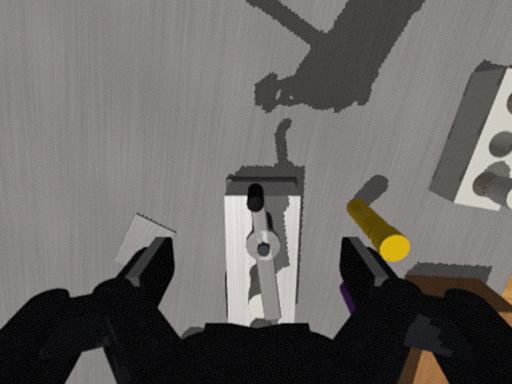

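The wrist view shows the knob top at about (257,204) and the hub at (264,247). I predicted (257,203) and (264,248), so they match. I'll descend and pinch the knob.

```bash
python3 -m creep '{"delta_pos": [[3,0,0],[6,0,0.1],[8,0,0.1],[9.2,0,0.1],[9.2,0,0.1]], "dr": [[0,0,0],[0,0,0],[0,0,0],[0,0,0],[0,0,0]]}' && python3 -m creep '{"delta_pos": [[0,0,0],[0,0,0],[0,0,0],[0,0,0],[0,0,0],[0,0,0],[0,0,0],[0,0,0],[0,0,0],[0,0,0]], "dr": [[0,0,0],[0,0,0],[0,0,0],[0,0,0],[0,0,0],[0,0,0],[0,0,0],[0,0,0],[0,0,0],[0,0,0]]}' -1 30
```

```text
clock: 1.7
position: [0.5158, -0.1131, 0.1566]
ee_rot: [0.536, 0.459, 0.539, -0.46]
contact_force: [0.6, 0.1, -0.2]
width: 0.0856
clock: 2.7
position: [0.5172, -0.1134, 0.1588]
ee_rot: [0.538, 0.46, 0.537, -0.459]
contact_force: [-0.8, -0.2, 5.2]
width: 0.0128
```

```bash
python3 -m creep '{"delta_pos": [[0,-0.44,0.08],[0,-0.88,0.17],[0,-1.3,0.31],[0,-1.73,0.48],[0,-2.13,0.69],[0,-2.52,0.91],[0,-2.88,1.17],[0,-3.24,1.45],[0,-3.56,1.76],[0,-3.87,2.09]], "dr": [[0,0,0],[0,0,0],[0,0,0],[0,0,0],[0,0,0],[0,0,0],[0,0,0],[0,0,0],[0,0,0],[0,0,0]]}' && python3 -m creep '{"delta_pos": [[0,-0.27,0.36],[0,-0.52,0.73],[0,-0.74,1.13],[0,-0.94,1.53],[0,-1.1,1.95],[0,-1.22,2.38],[0,-1.32,2.82],[0,-1.38,3.26],[0,-1.4,3.7],[0,-1.4,4.1]], "dr": [[0,0,0],[0,0,0],[0,0,0],[0,0,0],[0,0,0],[0,0,0],[0,0,0],[0,0,0],[0,0,0],[0,0,0]]}'
python3 - <<'E'
from h import *
p,_=pose();d=p-PIV;print(np.arctan2(-d@BX,d@BY),np.hypot(d[0],d[1]))
E
```

```text
clock: 3.7
position: [0.4826, -0.1402, 0.1586]
ee_rot: [0.538, 0.46, 0.537, -0.459]
contact_force: [2.9, 3.4, 4.6]
width: 0.0131
clock: 4.7
position: [0.4748, -0.1826, 0.1584]
ee_rot: [0.537, 0.46, 0.537, -0.459]
contact_force: [3.7, 7.5, 5.3]
width: 0.0127
1.6298369556210452 0.06085797560991521
```

```bash
python3 -m creep '{"delta_pos": [[0,0,0.2],[0,0,0.5],[0,0,0.5]], "dr": [[0,0,0],[0,0,0],[0,0,0]]}' && python3 -m creep '{"delta_pos": [[0,0,0],[0,0,0],[0,0,0],[0,0,0],[0,0,0],[0,0,0],[0,0,0]], "dr": [[0,0,0],[0,0,0],[0,0,0],[0,0,0],[0,0,0],[0,0,0],[0,0,0]]}' 1
```

```text
clock: 5.0
position: [0.4754, -0.1866, 0.1584]
ee_rot: [0.536, 0.461, 0.538, -0.459]
contact_force: [3.0, 6.9, 6.7]
width: 0.0131
clock: 5.7
position: [0.4753, -0.1877, 0.1583]
ee_rot: [0.537, 0.459, 0.537, -0.46]
contact_force: [-0.9, -0.3, 0.3]
width: 0.0851
```

```bash
python3 -m creep '{"delta_pos": [[-4,0,0],[-8,0,0],[-10,2,2.2],[-10,4,4.5],[-10,6.1,6.7],[-10,6.1,6.7],[-10,6.1,6.7]], "dr": [[0,0,0],[0,0,0],[0,0,0],[0,0,0],[0,0,0],[0,0,0],[0,0,0]]}'
python3 - <<'E'
from h import *
W=grab('wrist');T=grab('top');S=grab('scene')
a=S['pixels'][130:240,80:210]
cv2.imwrite('pics/w2.png',np.hstack([W['pixels'],cv2.resize(T['pixels'][165:260,285:435],(288,192)).copy() if 0 else np.vstack([cv2.resize(a,(288,192)),cv2.resize(T['pixels'][165:260,285:435],(288,192))])]))
print([proj(W,p) for p in (ORG+.137*Z,PIV+.147*Z,PIV+.085*BX+.147*Z,PIV-.06*BX+.187*Z)])
E
```

```text
clock: 6.4
position: [0.5459, -0.2444, 0.2576]
ee_rot: [0.537, 0.459, 0.538, -0.46]
contact_force: [0.5, 0.7, -0.2]
width: 0.0858
[array([256.751565  , 182.74798059]), array([256.87068362,  99.2795191 ]), array([357.31898182,  99.15049448]), array([172.54661476,  98.56459814])]
```

View pics/w2.png

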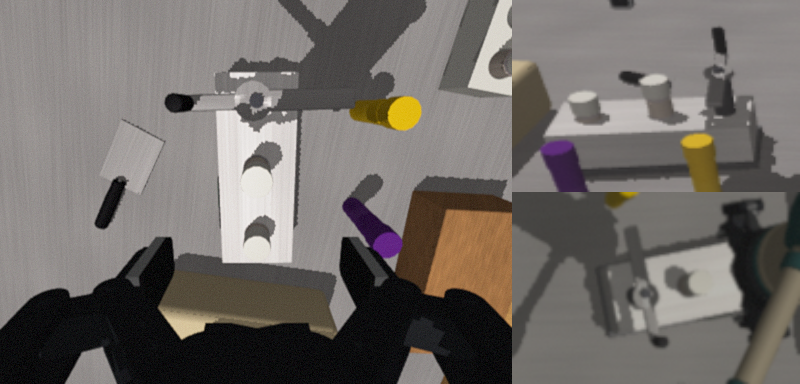

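The lever is clear of the tube: arm at (350,101), knob at (176,102), cap at (257,181) against a predicted (257,183). I'll measure the lever angle and the cap centre.

Run:
```python
from h import *
W=load('wrist');C=cloud(W);px=W['pixels']
rel=C-PIV; x=rel@BX; y=rel@BY; z=C[...,2]
m=(abs(z-.147)<.005)&(abs(y)<.04)&(x>.025)&(x<.095); print('arm pts',m.sum())
f=np.polyfit(x[m],y[m],1);print('arm slope->angle',np.pi/2+np.arctan(f[0]),'off',f[1],x[m].max())
vx,vy,_,_=cv2.fitLine(np.c_[x[m],y[m]].astype(np.float32),cv2.DIST_HUBER,0,.01,.01).ravel();print(np.pi/2+np.arctan(vy/vx))
m=(z>.155)&(z<.195)&(abs(x+.06)<.03)&(abs(y)<.03);print('knob',m.sum(),x[m].mean(),y[m].mean(),'angle',np.pi/2+np.arctan2(-y[m].mean(),-x[m].mean()))
o=C-ORG;m=(abs(z-.137)<.003)&(abs(o@BX)<.03)&(abs(o@BY)<.03);c=cv2.minEnclosingCircle(np.c_[(o@BX)[m],(o@BY)[m]].astype(np.float32)*1000)
print('cap n',m.sum(),'mean bx,by',(o@BX)[m].mean(),(o@BY)[m].mean(),'z',np.median(z[m]),c)
```

```text
arm pts 1499
arm slope->angle 1.6033601423946637 off -0.0012385878087996962 0.08416027133062634
1.6067111
knob 440 -0.0585258932511105 -0.0029566770292243326 angle 1.6212725414019453
cap n 743 mean bx,by -0.00044491365919510075 0.00023751545096048469 z 0.13507225578837126 ((-0.3727482855319977, -0.04487266764044762), 15.831507682800293)
```

The lever is at its stop (about 1.60) and the cap is within 0.5 mm of the predicted position. I'll descend and grip the cap.

```bash
python3 -m creep '{"delta_pos": [[3,0,0],[6,0,0],[9,0,0],[12,0,0],[14,0,0],[15.4,0,0],[15.4,0,0],[15.4,0,0]], "dr": [[0,0,0],[0,0,0],[0,0,0],[0,0,0],[0,0,0],[0,0,0],[0,0,0],[0,0,0]]}' && python3 -m creep '{"delta_pos": [[0,0,0],[0,0,0],[0,0,0],[0,0,0],[0,0,0],[0,0,0],[0,0,0],[0,0,0],[0,0,0],[0,0,0]], "dr": [[0,0,0],[0,0,0],[0,0,0],[0,0,0],[0,0,0],[0,0,0],[0,0,0],[0,0,0],[0,0,0],[0,0,0]]}' -1 60
```

```text
clock: 7.35
position: [0.5459, -0.244, 0.1049]
ee_rot: [0.538, 0.459, 0.537, -0.459]
contact_force: [-0.2, 0.4, 0.6]
width: 0.0856
clock: 8.35
position: [0.5463, -0.2446, 0.1051]
ee_rot: [0.538, 0.46, 0.537, -0.46]
contact_force: [-0.3, 0.4, 4.6]
width: 0.0305
```

```bash
python3 -m creep '{"delta_pos": [[-0.5,0,0],[-1.5,0,0],[-3,0,0],[-4.5,0,0],[-6,0,0],[-8,0,0],[-11,0,0],[-15,0,0],[-19,0,0],[-21,0,0]], "dr": [[0,0,0],[0,0,0],[0,0,0],[0,0,0],[0,0,0],[0,0,0],[0,0,0],[0,0,0],[0,0,0],[0,0,0]]}'
python3 - <<'E'
from h import *
W=grab('wrist');T=grab('top');S=grab('scene');print(manip.get_state()['width'])
cv2.imwrite('pics/w3.png',np.hstack([cv2.resize(W['pixels'],(400,300)),cv2.resize(S['pixels'],(400,300))]))
# reader window via top image bright frame (beige head) 
g=cv2.cvtColor(T['pixels'],cv2.COLOR_BGR2HSV); P=cloud(T)
roi=np.zeros(g.shape[:2],bool);roi[130:205,180:250]=1
m=roi&(P[...,2]>.05)
q=P[m&(P[...,2]<.145)]
# robust plane fit z=a x+b y+c
A=np.c_[q[:,:2],np.ones(len(q))];k=np.ones(len(q),bool)
for _ in range(15):
    s=np.linalg.lstsq(A[k],q[k,2],rcond=None)[0];r=abs(A@s-q[:,2]);k=r<max(.004,np.percentile(r,60)*.8)
n=np.r_[-s[:2],1];n/=np.linalg.norm(n);print('plane n',n.round(3),k.sum(),len(q),'tilt',np.degrees(np.arccos(n[2])),'yaw',np.arctan2(n[1],n[0]))
E
```

```text
clock: 9.35
position: [0.547, -0.2448, 0.3189]
ee_rot: [0.54, 0.46, 0.535, -0.459]
contact_force: [1.1, 0.6, -0.0]
width: 0.0308
0.03045456131703486
plane n [-0.702  0.01   0.713] 756 1188 tilt 44.56037419354951 yaw 3.1266442872190106
```

View pics/w3.png

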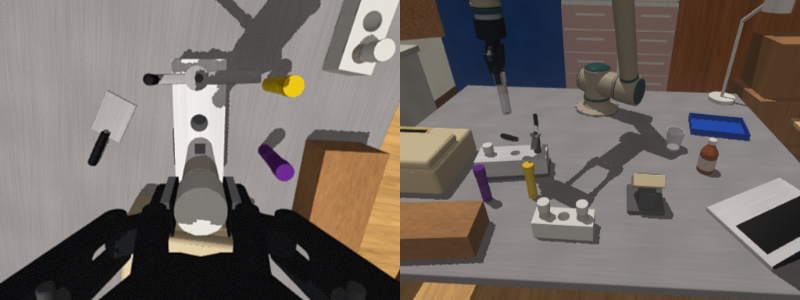

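The tube is held straight in the jaws at (200,200), with the well empty, and nothing else has moved. The reader plane fit gives a 44.6° tilt and a yaw of about π. Next is the pre-presentation pose, 10 cm further out along the window normal.

```bash
cat >> h.py <<'E'
def RF(n):
    n=np.array(n)/np.linalg.norm(n); z=np.cross(n,[0,0,1.]); z/=np.linalg.norm(z); z=-z if z[1]>0 else z
    return R.from_matrix(np.c_[-n,np.cross(z,-n),z])
E
python3 - <<'E'
from h import *
n=np.array([-.7071,0.005,.7071]);w=np.array([.669,.188,.1])
print(RF(n).as_matrix().round(3)); print(rows(w+.243*n,RF(n)),manip.get_state()['qpos'].round(2))
E
```

```text
[[ 0.707  0.707 -0.007]
 [-0.005 -0.005 -1.   ]
 [-0.707  0.707  0.   ]]
(array([  4.30822681,   1.86147125, -43.61895154]), array([ 0.15539962, -0.06230041,  0.78092801])) [-0.54  0.28  1.3   0.    1.56 -0.69]
```

```bash
python3 -m creep '{"delta_pos": [[0,0,-2],[0,0.3,-6],[0,0.6,-11],[0,0.8,-16],[0,1,-21],[0,1.2,-26],[0,1.4,-31],[0,1.6,-36],[0,1.8,-41],[0,1.9,-43.6]], "dr": [[0,0,0],[0,0,0],[0,0,0],[0,0,0],[0,0,0],[0,0,0],[0,0,0],[0,0,0],[0,0,0],[0,0,0]]}' && python3 -m creep '{"delta_pos": [[0.4,0,0],[0.9,0,0],[1.3,0,0],[1.7,0,0],[2.2,0,0],[2.6,0,0],[3,0,0],[3.5,0,0],[4,0,0],[4.3,0,0]], "dr": [[0.016,-0.006,0.078],[0.031,-0.012,0.156],[0.047,-0.019,0.234],[0.062,-0.025,0.312],[0.078,-0.031,0.39],[0.093,-0.037,0.469],[0.109,-0.044,0.547],[0.124,-0.05,0.625],[0.14,-0.056,0.703],[0.155,-0.062,0.781]]}'
python3 - <<'E'
from h import *
W=grab('wrist');S=grab('scene');T=grab('top');print(manip.get_state()['width'],manip.get_state()['qpos'].round(2))
cv2.imwrite('pics/w4.png',np.hstack([W['pixels'],np.vstack([cv2.resize(S['pixels'],(288,192)),cv2.resize(S['pixels'][80:230,190:370],(288,192))])]))
n=np.array([-.7071,0.005,.7071]);w=np.array([.669,.188,.1]);print(rows(w+.243*n,RF(n)))
E
```

```text
clock: 10.5
position: [0.4939, 0.1934, 0.312]
ee_rot: [0.537, 0.458, 0.54, -0.459]
contact_force: [-0.1, -0.3, 0.3]
width: 0.0304
clock: 11.5
position: [0.4941, 0.1886, 0.268]
ee_rot: [0.651, 0.653, 0.272, -0.276]
contact_force: [-0.3, -1.7, -0.3]
width: 0.0308
0.030517622062579002 [ 0.44 -0.09  2.1  -0.67  0.51  0.94]
(array([-0.07114789,  0.52229157, -0.06073466]), array([0.00411219, 0.00011315, 0.01468098]))
```

View pics/w4.png

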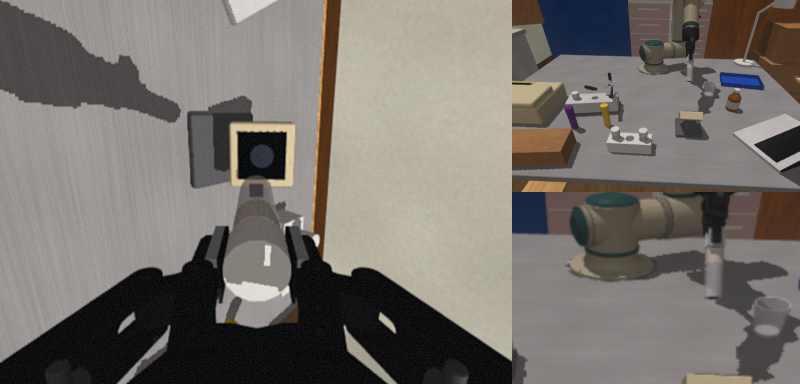

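The wrist view shows the reader head as a nearly square outline, (230,122) to (295,187), with the window centre at about (262,153). The tube base is just entering at (257,182). I'll refine the window pose from this view by corners and by depth.

Run:
```python
from h import *
W=load('wrist');C=cloud(W);Rm,t,K=cam(W)
hsv=cv2.cvtColor(W['pixels'],cv2.COLOR_BGR2HSV)
roi=np.zeros(hsv.shape[:2],np.uint8);roi[112:195,222:303]=1
pr=np.abs(C-np.array([.669,.188,.1])).max(2)<.075
m=(roi&pr&(C[...,2]>.055)).astype(np.uint8); print(m.sum())
q=C[m>0];A=np.c_[q[:,:2],np.ones(len(q))];k=np.ones(len(q),bool)
for _ in range(15):
    s=np.linalg.lstsq(A[k],q[k,2],rcond=None)[0];r=abs(A@s-q[:,2]);k=r<.004 if _>5 else r<np.percentile(r,80)
n=np.r_[-s[:2],1];n/=np.linalg.norm(n);print('plane n',n.round(4),k.sum(),'z at est',s@[.669,.188,1])
# face mask: on-plane points; extents along face axes
e1=np.cross(n,[0,0,1]);e1/=np.linalg.norm(e1);e2=np.cross(n,e1)
o=np.array([.669,.188,s@[.669,.188,1]])
d=C-o; on=(abs(d@n)<.006)&(roi>0); u=(d@e1)[on];v=(d@e2)[on]
print('face e1',np.percentile(u,[.5,99.5]),'e2',np.percentile(v,[.5,99.5]), 'e1',e1.round(3),'e2',e2.round(3))
dark=on&(W['pixels'].max(2)<75); uu=(d@e1)[dark];vv=(d@e2)[dark]
print('dark e1',np.percentile(uu,[1,99]),'e2',np.percentile(vv,[1,99]),'px',np.argwhere(dark).min(0),np.argwhere(dark).max(0))
c=o+e1*np.percentile(uu,[1,99]).mean()+e2*np.percentile(vv,[1,99]).mean();print('centre dark',c)
c=o+e1*np.percentile(u,[.5,99.5]).mean()+e2*np.percentile(v,[.5,99.5]).mean();print('centre face',c)
# yaw in-plane via minAreaRect of face
print(cv2.minAreaRect(np.c_[u,v].astype(np.float32)*1000))
# tube axis in hand: body points
p,Rt=pose();L=Rt.inv().apply((C-p).reshape(-1,3)).reshape(C.shape)
for a in(.03,.05,.07,.085):
    b=(abs(L[...,0]-a)<.006)&(abs(L[...,1])<.03)&(abs(L[...,2])<.03)
    if b.sum(): print('tube at',a,b.sum(),'y',np.percentile(L[b][:,1],[2,98]).round(4),'z min',L[b][:,2].min().round(4))
b=(abs(L[...,1])<.012)&(abs(L[...,2])<.02)&(L[...,0]<.15); print('max x',np.percentile(L[b][:,0],[95,99,100]))
```

```text
3925
plane n [-0.7023  0.0232  0.7115] 3673 z at est 0.09793041469993446
face e1 [-0.03991795  0.04749253] e2 [-0.04377494  0.0452739 ] e1 [ 0.033  0.999 -0.   ] e2 [-0.711  0.023 -0.703]
dark e1 [-0.02747328  0.03495838] e2 [-0.03085634  0.03273084] px [132 238] [178 285]
centre dark [0.66845702 0.19176251 0.09727182]
centre face [0.66859202 0.19180282 0.09740377]
((3.230682373046875, 0.5753173828125), (89.3823471069336, 89.86627197265625), 0.4929293990135193)
tube at 0.03 199 y [-0.0137  0.0114] z min -0.0145
tube at 0.05 170 y [-0.0141  0.0108] z min -0.0143
tube at 0.07 132 y [-0.014   0.0109] z min -0.0143
tube at 0.085 108 y [-0.014   0.0109] z min -0.0141
max x [0.03907366 0.07877958 0.09368885]
```

The two views agree: window centre about (0.669, 0.191, 0.099), and normal about (-0.707, 0.018, 0.707). The tube is straight in the hand with its base 93 mm ahead of the TCP. I'll compute the final approach.

```bash
cat > fin.py <<'E'
from h import *
n=np.array([-.7068,.018,.7071]);n/=np.linalg.norm(n);w=np.array([.669,.191,.099])
F=RF(n);tgt=w+n*.143-F.apply([0,-.001,0])
print('rows',*[np.round(a,3) for a in rows(tgt,F)]);s=manip.get_state()
p,Rt=pose();b=p+Rt.apply([.093,-.001,0])-w;print('dist',b@n,'lateral',(b-(b@n)*n).round(4),'angle deg',np.degrees(np.arccos(-Rt.apply([1,0,0])@n)),s['clock'],s['contact_force'].round(1),s['width'])
E
python3 fin.py
```

```text
rows [ 9.998  0.702 -0.546] [ 0.017 -0.013  0.015]
dist 0.1500217207635466 lateral [-0.005  -0.0056 -0.0048] angle deg 1.1118653421270515 11.65 [ 0.3  0.  -0.1] 0.030517622062579002
```

```bash
python3 -m creep '{"delta_pos": [[0.5,0.4,-0.3],[1.5,0.7,-0.5],[2.7,0.7,-0.5],[4,0.7,-0.5],[5.3,0.7,-0.5],[6.6,0.7,-0.5],[7.8,0.7,-0.5],[8.8,0.7,-0.5],[9.6,0.7,-0.5],[10,0.7,-0.5]], "dr": [[0.008,-0.006,0.007],[0.017,-0.013,0.015],[0.017,-0.013,0.015],[0.017,-0.013,0.015],[0.017,-0.013,0.015],[0.017,-0.013,0.015],[0.017,-0.013,0.015],[0.017,-0.013,0.015],[0.017,-0.013,0.015],[0.017,-0.013,0.015]]}'; python3 -m creep '{"delta_pos": [[0,0,0],[0,0,0],[0,0,0]], "dr": [[0,0,0],[0,0,0],[0,0,0]]}'; python3 fin.py
```

```text
clock: 12.65
position: [0.5732, 0.1929, 0.2039]
ee_rot: [0.649, 0.659, 0.26, -0.278]
contact_force: [-0.0, -0.5, -0.1]
width: 0.0305
clock: 12.95
position: [0.5724, 0.1935, 0.2055]
ee_rot: [0.649, 0.659, 0.259, -0.277]
contact_force: [-0.2, 0.4, -0.7]
width: 0.0303
rows [ 0.058 -0.597  0.003] [-0.004 -0.001 -0.008]
dist 0.05061845648888036 lateral [ 0.0047 -0.      0.0047] angle deg 0.4527724737951397 12.95 [-0.2  0.4 -0.7] 0.030309586141587453
```

```bash
python3 -m creep '{"delta_pos": [[0.05,-0.3,0],[0.05,-0.6,0],[0.05,-0.6,0],[0.05,-0.6,0]], "dr": [[0,0,-0.008],[0,0,-0.008],[0,0,-0.008],[0,0,-0.008]]}'; python3 fin.py
python3 - <<'E'
from h import *
W=grab('wrist');S=grab('scene');T=grab('top')
C=cloud(W);p,Rt=pose();L=Rt.inv().apply((C-p).reshape(-1,3)).reshape(C.shape)
b=(abs(L[...,0]-.07)<.01)&(abs(L[...,1])<.03)&(abs(L[...,2])<.03);print('tube y',np.percentile(L[b][:,1],[2,98]))
b=(abs(L[...,1])<.012)&(abs(L[...,2])<.02)&(L[...,0]<.12);print('base x',L[b][:,0].max())
print('pred window/base px',proj(W,[.669,.191,.099]),proj(T,[.669,.191,.099]),proj(T,p+Rt.apply([.093,0,0])))
cv2.imwrite('pics/w5.png',np.hstack([W['pixels'][60:380,100:420],cv2.resize(S['pixels'][150:290,260:400],(320,320)),cv2.resize(T['pixels'][130:250,180:240],(160,320))]))
E
```

```text
clock: 13.35
position: [0.5683, 0.1937, 0.2004]
ee_rot: [0.648, 0.658, 0.262, -0.279]
contact_force: [-0.2, 0.5, 0.8]
width: 0.0308
rows [-0.005  0.05   0.009] [-0.004 -0.001  0.001]
dist 0.0499526250472281 lateral [-0.0004  0.0002 -0.0004] angle deg 0.0542202873521597 13.35 [-0.2  0.5  0.8] 0.030829604893647625
tube y [-0.01516226  0.01001761]
base x 0.09369860843940014
pred window/base px [257.36891467 176.75579726] [210.24156583 168.20698343] [208.26708892 179.59902778]
```

View pics/w5.png

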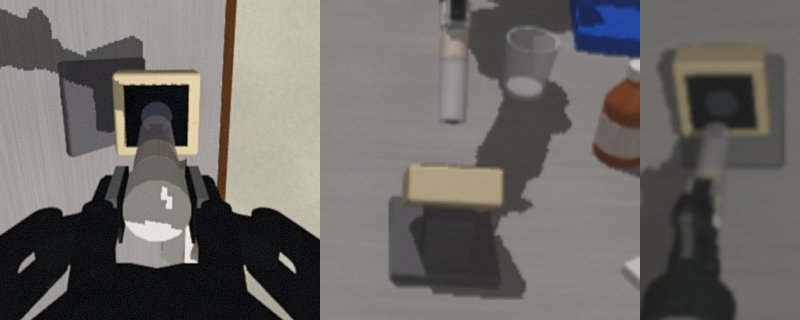

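The wrist crop shows the tube over the window centre, (157,110) against the window's (157,115), with a clear gap. The top crop has the base at (715,130) and the window at (720,100), both where predicted. One steadiness check, then I'll hand in.

```bash
python3 -m creep '{"delta_pos": [[0,0,0],[0,0,0],[0,0,0],[0,0,0],[0,0,0]], "dr": [[0,0,0],[0,0,0],[0,0,0],[0,0,0],[0,0,0]]}'; python3 fin.py; python3 -c "
from rig import manip
print(abs(manip.get_state()['qd']).max()); print(manip.sign_off())"
```

```text
clock: 14.0
position: [0.5686, 0.1936, 0.2005]
ee_rot: [0.648, 0.658, 0.262, -0.279]
contact_force: [0.1, -0.8, -0.9]
width: 0.0306
rows [-0.019  0.027  0.004] [-0.004 -0.001  0.001]
dist 0.049813231004733435 lateral [-0.0002  0.0001 -0.0002] angle deg 0.04345174411164996 14.0 [ 0.1 -0.8 -0.9] 0.030634257736385485
0.0014425609030756705
the job is handed in; nothing more can be done
None
```

I swung the lever to its stop, drew the tall tube out by its cap, and tipped it 45°. I handed in at 14.0 s with the tube still held, base facing the reader window.

**Last checks:**
- **Lever:** it measured about 1.60 rad from the arm and 1.62 from the knob; the stop is at 1.6.
- **Presentation:** the base is 49.8 mm from the window, under 1 mm off centre and within 0.1° of square. These figures come from the arm pose and my measured window frame, not from seeing the base directly.
- **Hold:** the arm was still, the grip steady at 30.6 mm, and the wrist force about 1 N. I saw no contact with the reader, and nothing else looked disturbed in the views I checked.

**Small disagreements:**
- **Window normal:** the two views differed by about 1° in yaw, and I used the middle.
- **Window centre:** estimates differed by up to 6 mm sideways at first. The closer wrist view agreed with the top view's mask, so I used that.
- **Tube in the jaws:** wrist depth put the tube 1.5 to 2.5 mm off centre in the jaws. I corrected for 1 mm.

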